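Load the instrument tray with the row of sample vials

ROBOT

A 6-joint arm with a two-finger parallel gripper is mounted at the origin on a cart in front of the work surface, level with it; the furniture and walls round the work are solid. World frame = base frame: x ahead of the robot, y to its left, z up, the work surface at z = 0. Lengths are in m, angles in degrees, forces in N, time in s.
With the tool pointing down it reaches from about 0.325 to 1 m from the base axis. Payload 5.1 kg.
Tool frame: the origin (TCP) lies at the very end of the fingers, on their centre line; the grasp point (between the pads) lies 19 mm behind it (bot.hold_point_z is the distance from the TCP to the grasp point, in m); z points along the fingers, y is the line along which they close (so a half turn about z gives the same grasp; the last joint's range is limited). The gripper opens to 85 mm and grips with 20 to 120 N. Pads are 22 mm wide; open, the fingers measure 114 mm over their backs; the gripper's body (76 mm by 85 mm) begins 54 mm behind the grasp point. The pads swing forward as they close: fully open they stand 13 mm farther back than shut.
Start: joints at [-76.295, 7.093, 94.555, -0, 78.352, -4.733], TCP at [0.206, -0.617, 0.231] pointing down, gripper open.
Joint ranges: [-149.61, 149.61], [-58.7, 133.49], [1.44, 155.28], [-77.14, 257.14], [18.33, 153.61], [-166.67, 166.67]. Speed limits (degrees/s): [147.25, 147.25, 180, 180, 180, 180].

INTERFACE

Orientations are given as [roll, pitch, yaw] about the fixed x, y, z axes, in that order (R = Rz(yaw) Ry(pitch) Rx(roll)).
In Python, from rig import bot gives the robot as it stands. The module is installed in compiled form; this text tells all that it offers.
- The arm moves only by the shell command python3 -m handwheel 'ROWS' [FORCE]. ROWS is a JSON object of lists of equal length, an entry for each row: "translation": the shift along the world's x, y, z in m, a list of three; "roll": the turn about the world's z in rad; "grip": the opening, from -1 (shut) to 1 (fully open). In form: {"translation": [[dx, dy, dz], ...], "roll": [roll, ...], "grip": [grip, ...]}. A call has 1 to 5 rows; each row is the pose to reach, as a shift and turn from the pose commanded when the call began; what a row does not reach only later rows make up. A row lasts 1/10 s, in which the tool goes at most 50 mm and 8.59 degrees, less where a joint would pass 70% of its speed; a pose out of reach is approached as far as the arm can. A call with a gripper value outside its range is refused whole. The fingers move at their own pace and stop on an object; FORCE is the grip in N (left out, the last holds). Time passes only in rows, so rows that repeat a pose let the fingers close. It gives the time, the measured TCP pose, the force, the opening and the grip force at its end, in the units of the state.
- bot.observe(): the state, without advancing time (a new reading comes with each control period).
- bot.camera(name): name is "scene" or "top" or "wrist"; returns (picture, depth): 480x640x3 uint8, blue, green, red; 480x640 float32, m along the optical axis (not along the pixel's ray), 0 where there is no reading.
- bot.camera_model(name): a dict with "fx", "fy", "cx", "cy" (pixels), "distortion" ([k1, k2, p1, p2, k3] as OpenCV has them; the pictures are not rectified), "camera_from_world" (4x4, takes a point from world to camera coordinates); the wrist camera has in their place "mount" (4x4, takes a point from camera to tool coordinates, whose origin is the TCP and whose axes are the flange's). Camera axes: x right, y down, z forward; pixel columns grow to the right and rows downward; lengths in m; the calibration is good to about 2 mm. A picture is of the moment at which its call begins: read the wrist's pose just before it. camera_model takes no time and is no camera call.
- bot.hand_in(): hands the job in; it is judged then, once.
The state is a dict: "t": time; "joint_pos": joint angles; "joint_vel": joint speeds; "joint_efforts": joint torques, N m; "tool_pos": TCP position; "eef_rot": TCP orientation; "wrist_force": force on the tool from outside, world axes, zero at the start; "moment": the same for the moment, N m; "grip_width": opening from 0.0 (shut) to 1.0 (fully open); "grasp_force": force on a finger pad.
Only numpy, scipy, OpenCV 4.12 (cv2) and the standard library are available. Lean on these libraries where they do the work, as an engineer would, in place of code of your own. Each camera call takes 0.05 s, during which the arm holds its last target. There are 200 camera calls.

TASK

The vials in the white bench rack are known only by their place in the row. Move all four into the aluminium instrument tray for the next run in the same order: the vial beside the rack's lug goes into the bore beside the tray's grey grip, the next one into the next bore, and so on to the far end. Seat each one upright on the floor of its bore, never let a vial fall over, and leave the beaker and the timer where they stand.

Things in the scene. Friction and masses are not known exactly. Their poses are not given: they have to be found in the camera images.
- vial_1: Sample vial with a black screw cap, 23 mm in diameter, 48 mm high; it starts upright in the first hole of the white rack, counted from the lug. The four vials look alike; only their place in the row tells them apart. Origin at the centre of its underside, z up along its axis. About 14 g.
- vial_2: Sample vial with a black screw cap, 23 mm in diameter, 48 mm high; it starts upright in the second hole of the white rack, counted from the lug. The four vials look alike; only their place in the row tells them apart. Origin at the centre of its underside, z up along its axis.
- vial_3: Sample vial with a black screw cap, 23 mm in diameter, 48 mm high; it starts upright in the third hole of the white rack, counted from the lug. The four vials look alike; only their place in the row tells them apart. Origin at the centre of its underside, z up along its axis.
- vial_4: Sample vial with a black screw cap, 23 mm in diameter, 48 mm high; it starts upright in the fourth hole of the white rack, counted from the lug. The four vials look alike; only their place in the row tells them apart. Origin at the centre of its underside, z up along its axis.
- rack: White two-tier plastic rack, fixed, 196 (y) x 60 (x) mm; upper plate top at z = 42 mm, ends 44 mm. Four 31 mm holes along y at +67.5, +22.5, -22.5, -67.5 mm (x = 0). Vials stand on the lower shelf at z = 24 mm, so 30 mm of each stands out. A flat slotted lifting lug at the +y end only (reaching y = 135 mm) marks the first place, y = +67.5 mm. Origin: centre of its underside, z up.
- tray: Aluminium tray, fixed, block 190 (y) x 58 (x) mm, top at z = 32 mm. Four 31 mm bores, mouths bevelled by 4 mm, along y at +67.5, +22.5, -22.5, -67.5 mm (x = 0); flat floors at z = 14 mm; empty at the start. A grey plastic loop grip at the +y end only (reaching y = 131 mm, top z = 29 mm) marks the first place, y = +67.5 mm. Origin: centre of its underside on the bench, z up.
- beaker: Small empty glass beaker, 52 mm in diameter, 66 mm high, standing loose between rack and tray: leave it alone. Origin at the centre of its underside.
- timer: White bench timer, 60 x 60 x 22 mm, lying loose behind the beaker: leave it alone. Origin at the centre of its underside.

How it is judged (in metres and radians):
At the end, for the whole second after the job is handed in: The vials that began first, second, third and fourth from the rack's lug stand in the first, second, third and fourth bore from the tray's grip: each within 8 mm of its bore's centre in x and y, its underside within 4 mm of the bore floor, upright within 0.15 rad, at rest and released (x of vial_1 in the frame of tray between -0.008 and 0.008 m and y of vial_1 in the frame of tray between 0.0595 and 0.0755 m and z of vial_1 in the frame of tray between 0.01 and 0.018 m and angle between each of vial_1, vial_2, vial_3, vial_4's own z axis and vertical below 0.15 rad and linear speed of each of vial_1, vial_2, vial_3, vial_4 below 0.02 m/s and contact force between each of vial_1, vial_2, vial_3, vial_4 and the fingers below 0.05 N and x of vial_2 in the frame of tray between -0.008 and 0.008 m and y of vial_2 in the frame of tray between 0.0145 and 0.0305 m and z of vial_2 in the frame of tray between 0.01 and 0.018 m and x of vial_3 in the frame of tray between -0.008 and 0.008 m and y of vial_3 in the frame of tray between -0.0305 and -0.0145 m and z of vial_3 in the frame of tray between 0.01 and 0.018 m and x of vial_4 in the frame of tray between -0.008 and 0.008 m and y of vial_4 in the frame of tray between -0.0755 and -0.0595 m and z of vial_4 in the frame of tray between 0.01 and 0.018 m); the robot touches nothing.
It fails at once if a vial falls over (tilts more than 0.8 rad) (angle between any of vial_1, vial_2, vial_3, vial_4's own z axis and vertical above 0.8 rad).
It fails at once if the beaker or the timer is shifted by more than 20 mm (distance of any of beaker, timer from where it was at the start of the episode above 0.02 m).
It also fails if it takes over 93 s, if anything falls off the work surface, if the arm or the gripper's body presses on something with over 40 N, if the wrist force passes 120 N, or if a joint passes its speed limit or range.

## Working session

There is one attempt and no reset: what is moved stays moved. The work goes in short steps, Python scripts to look and compute and a shell command to move; the robot and the scene stay as the last step left them, time stands still between calls to the robot, and variables do not carry over. Pictures are saved under pics/ and viewed, at most 14 in all, crops included, and the job is handed in when it is done.

```bash
mkdir -p pics
python3 - <<'E'
from rig import bot
import cv2,numpy as np
s=bot.observe();print(s)
for n in("scene","top"):
    p,d=bot.camera(n);cv2.imwrite(f"pics/{n}0.png",p);np.save(f"{n}0.npy",d);print(n,bot.camera_model(n))
print(bot.camera_model("wrist"),bot.hold_point_z)
E
```

```text
{'t': 0.0, 'joint_pos': array([-7.62952200e+01,  7.13252198e+00,  9.46343042e+01,  1.51869226e-03,
        7.83509129e+01, -4.73412114e+00]), 'joint_vel': array([-0.0435268 , -0.04873692, -0.0172829 , -0.0742461 , -0.00714912,
       -0.0013375 ]), 'joint_efforts': array([ 1.64979319e-03, -4.23609710e+01, -3.65455163e+01,  7.05906109e-05,
        6.90198562e-03, -3.38701739e-05]), 'tool_pos': array([ 0.20540922, -0.61604941,  0.23006172]), 'eef_rot': array([-1.79882785e+02, -1.11989454e-02,  1.84385815e+01]), 'wrist_force': array([ 0.5036503 ,  0.20199697, -0.64556938]), 'moment': array([ 0.00834926, -0.01355674, -0.04311608]), 'grasp_force': 0.0, 'grip_width': 1.0013614958262724}
scene {'fx': 468.20153760133553, 'fy': 468.20153760133553, 'cx': 318.4933479363622, 'cy': 244.73007077137268, 'distortion': array([0.00815618, 0.        , 0.        , 0.        , 0.        ]), 'camera_from_world': array([[-0.50777488, -0.8612675 , -0.01956922,  0.29532578],
       [-0.6036966 ,  0.37194116, -0.70513133,  0.38646047],
       [ 0.61458529, -0.34623411, -0.70880664,  0.54046446],
       [ 0.  
[... 445 characters left out ...]
2e-01, -1.48233075e-02, -9.88036657e-01,
         1.17334501e+00],
       [ 0.00000000e+00,  0.00000000e+00,  0.00000000e+00,
         1.00000000e+00]])}
{'fx': 431.5221642520606, 'fy': 431.5221642520606, 'cx': 329.9514220385287, 'cy': 237.9350852225204, 'distortion': array([-0.06053401,  0.        ,  0.        ,  0.        ,  0.        ]), 'mount': array([[ 4.19396509e-04, -9.65706126e-01, -2.59637251e-01,
         6.59709149e-02],
       [ 9.99999775e-01,  5.41094806e-04, -3.97254842e-04,
        -8.71322345e-04],
       [ 5.24119802e-04, -2.59637026e-01,  9.65706136e-01,
        -1.44102747e-01],
       [ 0.00000000e+00,  0.00000000e+00,  0.00000000e+00,
         1.00000000e+00]])} 0.0187
```

View pics/scene0.png

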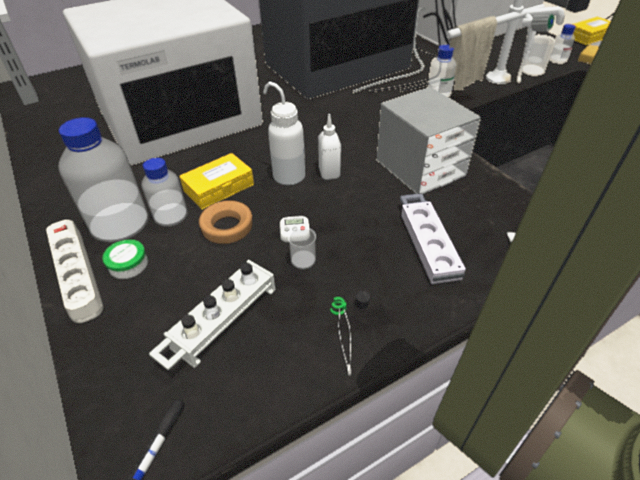

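View pics/top0.png

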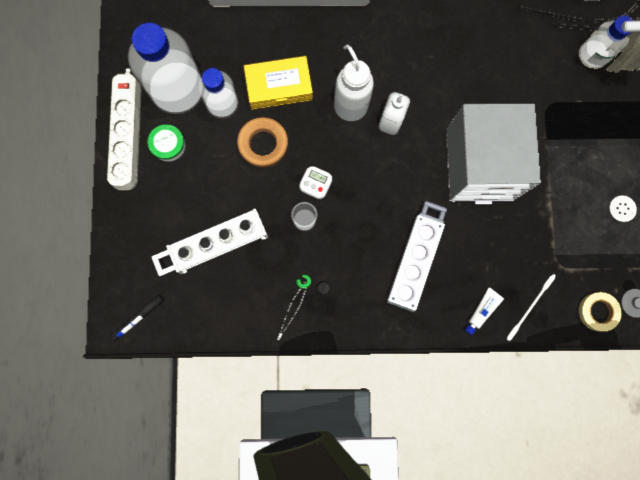

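The top view shows the rack with its lug at the left, about (163,262), and its vials near (185,252), (206,243), (225,235) and (246,226). The tray's grip is at (434,211), with bores at about (428,232) to (406,293). The beaker is at (304,216) and the timer at (316,182).

```bash
cat > h.py <<'E'
from rig import bot
import cv2,numpy as np
from scipy.spatial.transform import Rotation as Rn
def ray(name,px,z,s=None):
    m=bot.camera_model(name)
    K=np.array([[m["fx"],0,m["cx"]],[0,m["fy"],m["cy"]],[0,0,1]])
    u=cv2.undistortPoints(np.array(px,float).reshape(-1,1,2),K,m["distortion"]).reshape(-1,2)
    r=np.c_[u,np.ones(len(u))]
    if name=="wrist":
        T=np.eye(4);T[:3,:3]=Rn.from_euler("xyz",s["eef_rot"],degrees=True).as_matrix();T[:3,3]=s["tool_pos"]
        W=T@m["mount"]
    else: W=np.linalg.inv(m["camera_from_world"])
    d=r@W[:3,:3].T;o=W[:3,3]
    return o+d*((z-o[2])/d[:,2])[:,None]
E
python3 - <<'E'
from h import *
p=cv2.imread("pics/top0.png");g=cv2.cvtColor(p,cv2.COLOR_BGR2GRAY)
k=np.ones((3,3))
for nm,(x0,y0,x1,y1),th,zb in(("rack",(140,200,280,290),150,.043),("tray",(380,190,460,320),110,.032)):
    m=np.zeros_like(g);m[y0:y1,x0:x1]=(g[y0:y1,x0:x1]>th)*255
    m=cv2.morphologyEx(m,cv2.MORPH_CLOSE,k)
    if nm=="rack":m2=m
    c,h=cv2.findContours(m,cv2.RETR_CCOMP,cv2.CHAIN_APPROX_NONE)
    for a,hh in zip(c,h[0]):
        if cv2.contourArea(a)>60:
            M=cv2.moments(a);q=[M["m10"]/M["m00"],M["m01"]/M["m00"]]
            print(nm,"hole" if hh[3]>=0 else "outer",cv2.contourArea(a),np.round(q,1),ray("top",[q],zb).round(4),cv2.minAreaRect(a))
v=[]
for q in[(185,252),(206,243),(225,235),(246,226)]:
    print("cap guess",ray("top",[q],.072).round(4))
print("beaker",ray("top",[(304,212)],.066).round(3),"timer",ray("top",[(316,181)],.022).round(3))
a=cv2.resize(p[195:300,140:285],None,fx=5,fy=5,interpolation=cv2.INTER_CUBIC)
b=cv2.resize(p[195:315,380:460],None,fx=5,fy=5,interpolation=cv2.INTER_CUBIC)
cv2.imwrite("pics/rackc.png",a);cv2.imwrite("pics/trayc.png",b)
E
```

```text
rack outer 3093.0 [209.9 243.2] [[0.5477 0.2175 0.043 ]] ((208.343994140625, 244.96066284179688), (31.856395721435547, 115.60546112060547), 67.28559112548828)
rack hole 158.5 [165.5 261.6] [[0.511  0.3071 0.043 ]] ((165.32757568359375, 261.5689697265625), (13.184369087219238, 13.92715072631836), 68.19859313964844)
rack hole 109.5 [183.  252.1] [[0.5301 0.272  0.043 ]] ((182.75, 252.25001525878906), (11.31370735168457, 12.020814895629883), 45.0)
rack hole 108.5 [204.7 242.1] [[0.55   0.2282 0.043 ]] ((204.5, 242.0), (11.0, 12.0), 0.0)
rack hole 101.0 [223.7 233.6] [[0.5672 0.1895 0.043 ]] ((223.5, 233.5), (11.0, 11.0), 0.0)
rack hole 101.0 [244.6 224.7] [[0.5852 0.1469 0.043 ]] ((244.5, 224.5), (11.0, 11.0), 0.0)
tray outer 3006.0 [417.9 257. ] [[ 0.5149 -0.2097  0.032 ]] ((418.40106201171875, 255.5803680419922), (30.108110427856445, 108.40541076660156), 18.924644470214844)
tray hole 134.5 [433.1 212.2] [[ 0.6087 -0.2452  0.032 ]] ((433.2000427246094, 212.40000915527344), (15.811387062072754, 10.11928653717041), 18.43494987487793)
cap guess [[0.5264 0.2617 0.072 ]]
cap guess [[0.544  0.2203 0.072 ]]
cap guess [[0.5597 0.1826 0.072 ]]
cap guess [[0.5774 0.1407 0.072 ]]
beaker [[0.606 0.024 0.066]] timer [[ 0.681 -0.001  0.022]]
```

View pics/rackc.png

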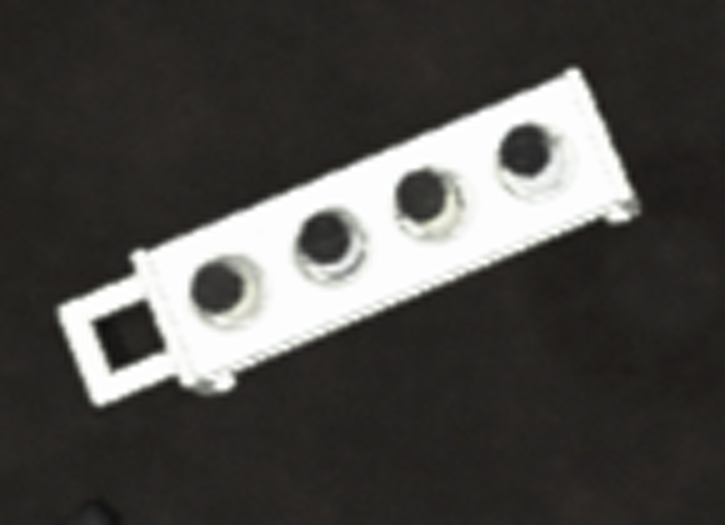

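View pics/trayc.png

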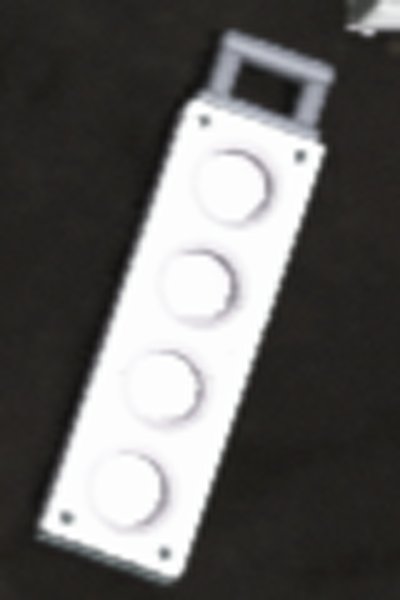

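```bash
python3 - <<'E'
from h import *
q=np.array([(220,287),(324,238),(422,195),(526,150)])/5+[140,195]
w=ray("top",q,.072);print(w.round(4),np.diff(w,axis=0).round(4))
d=w[0]-w[3];print("rack yaw",np.degrees(np.arctan2(-d[0],d[1])),np.linalg.norm(d))
q=np.array([(233,187),(199,286),(163,386),(129,488)])/5+[380,195]
w=ray("top",q,.02);print(w.round(4));d=w[0]-w[3];print("tray yaw",np.degrees(np.arctan2(-d[0],d[1])),np.linalg.norm(d))
E
M="python3 -m handwheel"
$M '{"translation":[[0.086,0.204,0],[0.086,0.204,0],[0.086,0.204,0],[0.086,0.204,0],[0.086,0.204,0]],"roll":[0.1,0.2,0.3,0.415,0.415],"grip":[1,1,1,1,1]}'
$M '{"translation":[[0.086,0.204,0],[0.086,0.204,0],[0.086,0.204,0],[0.086,0.204,0],[0.086,0.204,0]],"roll":[0.1,0.2,0.3,0.415,0.415],"grip":[1,1,1,1,1]}'
```

```text
[[0.5257 0.2636 0.072 ]
 [0.5448 0.2227 0.072 ]
 [0.5617 0.1838 0.072 ]
 [0.5795 0.1423 0.072 ]] [[ 0.0192 -0.041   0.    ]
 [ 0.0169 -0.0388  0.    ]
 [ 0.0178 -0.0415  0.    ]]
rack yaw 23.93267040243582 0.1326884228721614
[[ 0.5681 -0.2322  0.02  ]
 [ 0.5264 -0.2162  0.02  ]
 [ 0.4847 -0.1995  0.02  ]
 [ 0.4427 -0.1838  0.02  ]]
tray yaw -111.10653190845126 0.13437782891146174
t: 0.6
tool_pos: [0.2924, -0.4092, 0.2306]
eef_rot: [-179.9, -0.1, 42.5]
wrist_force: [-0.4, -0.5, -0.2]
grip_width: 0.995
grasp_force: 0.0
t: 1.1
tool_pos: [0.3781, -0.2054, 0.2309]
eef_rot: [-180.0, -0.1, 66.3]
wrist_force: [0.2, 0.1, 0.6]
grip_width: 1.007
grasp_force: 0.0
```

```bash
M="python3 -m handwheel"
$M '{"translation":[[0.086,0.204,0],[0.086,0.204,0],[0.086,0.204,0],[0.086,0.204,0],[0.086,0.204,0]],"roll":[0.1,0.2,0.3,0.415,0.415],"grip":[1,1,1,1,1]}' >/dev/null
$M '{"translation":[[0.09,0.21,0],[0.09,0.21,0],[0.09,0.21,0],[0.09,0.21,0],[0.09,0.21,0]],"roll":[0.1,0.2,0.3,0.42,0.42],"grip":[1,1,1,1,1]}'
python3 - <<'E'
from h import *
s=bot.observe();p,d=bot.camera("wrist");cv2.imwrite("pics/w1.png",p);np.savez("w1.npz",d=d,t=s["tool_pos"],r=s["eef_rot"]);print(s["tool_pos"],s["eef_rot"])
E
```

```text
t: 2.1
tool_pos: [0.5539, 0.2085, 0.2306]
eef_rot: [-180.0, -0.0, 114.1]
wrist_force: [-0.2, -0.6, 0.7]
grip_width: 0.999
grasp_force: 0.0
[0.55386899 0.20849979 0.2305589 ] [-1.79961701e+02 -3.48380127e-02  1.14083678e+02]
```

View pics/w1.png

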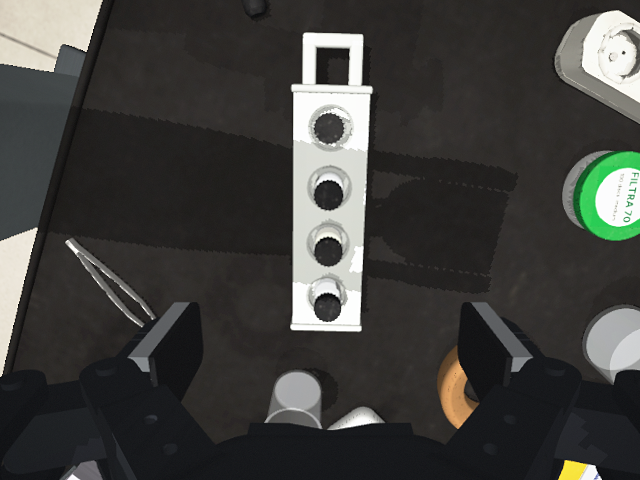

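The wrist view has the lug at the top, (332,60), and caps at about (328,128), (329,194), (328,251) and (327,307). The row lies square to the closing line.

```bash
cat >> h.py <<'E'
def caps(p,s,guesses,z=.072,R=26,th=75):
    g=cv2.cvtColor(p,cv2.COLOR_BGR2GRAY);out=[]
    for x,y in guesses:
        m=np.zeros_like(g);cv2.circle(m,(x,y),R,255,-1)
        m[g>th]=0
        m=cv2.morphologyEx(m,cv2.MORPH_OPEN,np.ones((5,5)))
        c=max(cv2.findContours(m,cv2.RETR_EXTERNAL,cv2.CHAIN_APPROX_NONE)[0],key=cv2.contourArea)
        (cx,cy),r=cv2.minEnclosingCircle(c);out.append((cx,cy));print("px",cx,cy,r)
    return ray("wrist",out,z,s)
E
python3 - <<'E'
from h import *
f=np.load("w1.npz");s=dict(tool_pos=f["t"],eef_rot=f["r"]);d=f["d"]
gs=[(328,128),(329,190),(328,247),(327,305)]
w=caps(cv2.imread("pics/w1.png"),s,gs);print(w.round(4))
T=np.eye(4);T[:3,:3]=Rn.from_euler("xyz",s["eef_rot"],degrees=True).as_matrix();T[:3,3]=s["tool_pos"];W=T@bot.camera_model("wrist")["mount"]
m=bot.camera_model("wrist")
for x,y in gs:
    D=np.median(d[y-2:y+3,x-2:x+3]);print("depth z",(W@[(x-m["cx"])/m["fx"]*D,(y-m["cy"])/m["fy"]*D,D,1])[:3].round(4))
u=w[0]-w[3];print(np.degrees(np.arctan2(-u[0],u[1])),np.linalg.norm(u))
E
```

```text
px 328.747802734375 127.61283111572266 14.848029136657715
px 328.2162780761719 194.96046447753906 14.903260231018066
px 327.625 251.25 14.429346084594727
px 327.3691711425781 307.12615966796875 13.974790573120117
[[0.5277 0.266  0.072 ]
 [0.5463 0.2235 0.072 ]
 [0.5628 0.1853 0.072 ]
 [0.5807 0.1448 0.072 ]]
depth z [0.5275 0.2653 0.0738]
depth z [0.5453 0.2271 0.0734]
depth z [0.5616 0.1887 0.0731]
depth z [0.5795 0.1467 0.0731]
23.61359216712822 0.13236078139643218
```

```bash
M="python3 -m handwheel"
$M '{"translation":[[-0.027,0.0565,0],[-0.027,0.0565,-0.04],[-0.027,0.0565,-0.09],[-0.027,0.0565,-0.13],[-0.027,0.0565,-0.13]],"roll":[0,0,0,0,0],"grip":[1,1,1,1,1]}' 30
$M '{"translation":[[0,0,-0.03],[0,0,-0.053],[0,0,-0.053],[0,0,-0.053],[0,0,-0.053]],"roll":[0,0,0,0,0],"grip":[1,1,1,1,1]}'
$M '{"translation":[[0,0,0],[0,0,0],[0,0,0],[0,0,0],[0,0,0]],"roll":[0,0,0,0,0],"grip":[0,-0.2,-0.5,-0.8,-1]}'
$M '{"translation":[[0,0,0],[0,0,0],[0,0,0],[0,0,0],[0,0,0]],"roll":[0,0,0,0,0],"grip":[-1,-1,-1,-1,-1]}'
```

```text
t: 2.65
tool_pos: [0.5211, 0.2598, 0.0936]
eef_rot: [-179.2, -0.0, 113.8]
wrist_force: [-0.8, -0.5, -1.2]
grip_width: 0.997
grasp_force: 0.0
t: 3.15
tool_pos: [0.5284, 0.2624, 0.0512]
eef_rot: [179.8, 0.0, 113.8]
wrist_force: [0.5, -0.4, -0.0]
grip_width: 0.999
grasp_force: 0.0
t: 3.65
tool_pos: [0.5267, 0.2619, 0.0486]
eef_rot: [180.0, 0.0, 113.8]
wrist_force: [0.7, 0.1, 1.2]
grip_width: 0.248
grasp_force: 29.3
t: 4.15
tool_pos: [0.5268, 0.262, 0.0486]
eef_rot: [180.0, 0.0, 113.8]
wrist_force: [-0.0, 0.1, 3.0]
grip_width: 0.25
grasp_force: 29.4
```

```bash
M="python3 -m handwheel"
$M '{"translation":[[0,0,0.02],[0,0,0.05],[0,0,0.09],[0,-0.03,0.12],[0,-0.07,0.15]],"roll":[0,0,0,0,0.1],"grip":[-1,-1,-1,-1,-1]}'
$M '{"translation":[[0,-0.045,0],[0,-0.09,0],[0,-0.135,0],[0,-0.18,0],[0,-0.22,0]],"roll":[0.1,0.2,0.3,0.34,0.34],"grip":[-1,-1,-1,-1,-1]}'
$M '{"translation":[[0,-0.045,0],[0,-0.09,0],[0,-0.135,0],[0,-0.17,0],[0,-0.17,0]],"roll":[0.1,0.2,0.3,0.347,0.347],"grip":[-1,-1,-1,-1,-1]}'
python3 - <<'E'
from h import *
s=bot.observe();p,d=bot.camera("wrist");cv2.imwrite("pics/w2.png",p);np.savez("w2.npz",d=d,t=s["tool_pos"],r=s["eef_rot"]);print(s["tool_pos"],s["eef_rot"])
E
```

```text
t: 4.65
tool_pos: [0.5262, 0.1921, 0.1992]
eef_rot: [-180.0, -0.0, 119.9]
wrist_force: [2.0, -1.1, -0.2]
grip_width: 0.25
grasp_force: 29.6
t: 5.15
tool_pos: [0.5258, -0.0301, 0.1977]
eef_rot: [-180.0, -0.0, 139.1]
wrist_force: [-0.1, -0.5, -0.7]
grip_width: 0.246
grasp_force: 29.6
t: 5.65
tool_pos: [0.5258, -0.2017, 0.1975]
eef_rot: [-179.9, -0.0, 158.7]
wrist_force: [0.3, 0.7, -0.6]
grip_width: 0.247
grasp_force: 29.6
[ 0.52584218 -0.20166766  0.19752564] [-1.79948502e+02 -4.84444418e-02  1.58676868e+02]
```

View pics/w2.png

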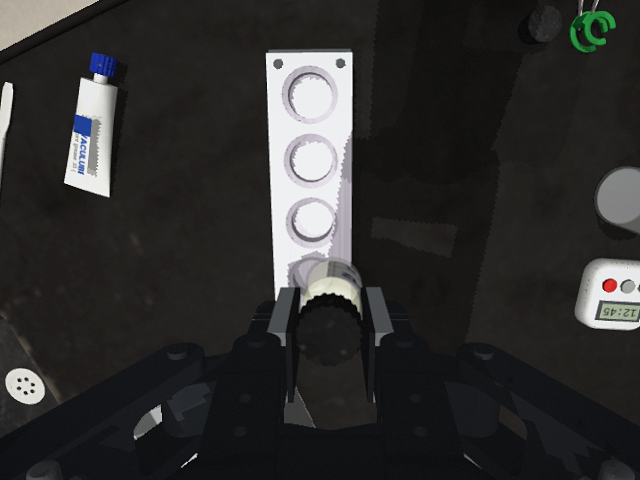

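The wrist view over the tray shows bore 4 at about (310,95), bore 3 at (311,160), bore 2 at (312,222), and the end corners at (266,52) and (352,50). The held vial's cap is at about (330,330), upright.

Run:
```python
from h import *
f=np.load("w2.npz");s=dict(tool_pos=f["t"],eef_rot=f["r"])
b=ray("wrist",[(310,94.5),(311.5,160.5),(312,222)],.032,s);print(b.round(4),np.linalg.norm(np.diff(b,axis=0),axis=1))
c=ray("wrist",[(266,52),(352,50)],.032,s);print(c.round(4),np.linalg.norm(c[0]-c[1]),"edge mid->bore4",np.linalg.norm(c.mean(0)-b[0]))
u=(b[2]-b[0]);n=np.linalg.norm(u);u/=n;m=b.mean(0)
for k,o in zip((1,2,3,4),(.09,.045,0,-.045)):print(k,(m+u*o).round(4))
print("yaw",np.degrees(np.arctan2(-u[0],u[1])))
t=ray("wrist",[(330,330)],s["tool_pos"][2]+.0234,s)[0];print("cap-tcp",(t-s["tool_pos"]).round(4))
```

```text
[[ 0.4422 -0.1828  0.032 ]
 [ 0.4844 -0.1986  0.032 ]
 [ 0.5261 -0.2149  0.032 ]] [0.04501511 0.04480248]
[[ 0.4057 -0.2001  0.032 ]
 [ 0.4257 -0.1457  0.032 ]] 0.0579359493384541 edge mid->bore4 0.028332933150586697
1 [ 0.5683 -0.231   0.032 ]
2 [ 0.5262 -0.2149  0.032 ]
3 [ 0.4842 -0.1988  0.032 ]
4 [ 0.4422 -0.1826  0.032 ]
yaw -110.98706159902207
cap-tcp [-0.0034  0.0024  0.0234]
```

```bash
M="python3 -m handwheel"
$M '{"translation":[[0.03,-0.02,0],[0.046,-0.032,-0.02],[0.046,-0.032,-0.06],[0.046,-0.032,-0.09],[0.046,-0.032,-0.09]],"roll":[0,0,0,0,0],"grip":[-1,-1,-1,-1,-1]}'
$M '{"translation":[[0,0,-0.02],[0,0,-0.04],[0,0,-0.06],[0,0,-0.066],[0,0,-0.066]],"roll":[0,0,0,0,0],"grip":[-1,-1,-1,-1,-1]}'
$M '{"translation":[[0,0,0],[0,0,0],[0,0,0],[0,0,0],[0,0,0]],"roll":[0,0,0,0,0],"grip":[-1,-1,-0.4,-0.2,0.2]}'
```

```text
t: 6.2
tool_pos: [0.5689, -0.2269, 0.1019]
eef_rot: [179.9, -0.7, 159.0]
wrist_force: [-0.5, 0.0, -1.5]
grip_width: 0.249
grasp_force: 29.6
t: 6.7
tool_pos: [0.5737, -0.2308, 0.0448]
eef_rot: [-179.9, 0.2, 159.0]
wrist_force: [-2.5, -4.0, 1.0]
grip_width: 0.246
grasp_force: 34.7
t: 7.2
tool_pos: [0.5723, -0.2294, 0.0418]
eef_rot: [179.9, -0.1, 158.9]
wrist_force: [-0.6, 0.1, 0.3]
grip_width: 0.554
grasp_force: 0.0
```

```bash
M="python3 -m handwheel"
$M '{"translation":[[0,0,0.02],[0,0,0.05],[0,0,0.09],[0.02,-0.01,0.13],[0.035,-0.015,0.16]],"roll":[0,0,0,0,0],"grip":[0.2,0.4,0.6,0.8,1]}'
$M '{"translation":[[0,0,0],[0,0,0],[0,0,0]],"roll":[0,0,0],"grip":[1,1,1]}'
python3 - <<'E'
from h import *
s=bot.observe();p,d=bot.camera("wrist");cv2.imwrite("pics/w3.png",p);np.savez("w3.npz",d=d,t=s["tool_pos"],r=s["eef_rot"]);print(s["tool_pos"],s["eef_rot"])
E
```

```text
t: 7.7
tool_pos: [0.6086, -0.2453, 0.2052]
eef_rot: [180.0, 0.1, 158.9]
wrist_force: [0.6, -0.6, 0.3]
grip_width: 0.999
grasp_force: 0.0
t: 8.0
tool_pos: [0.6063, -0.2443, 0.1999]
eef_rot: [180.0, -0.2, 158.9]
wrist_force: [-0.1, 1.3, -0.3]
grip_width: 0.997
grasp_force: 0.0
[ 0.60626218 -0.24432815  0.19987491] [179.96593918  -0.23258796 158.93032894]
```

View pics/w3.png

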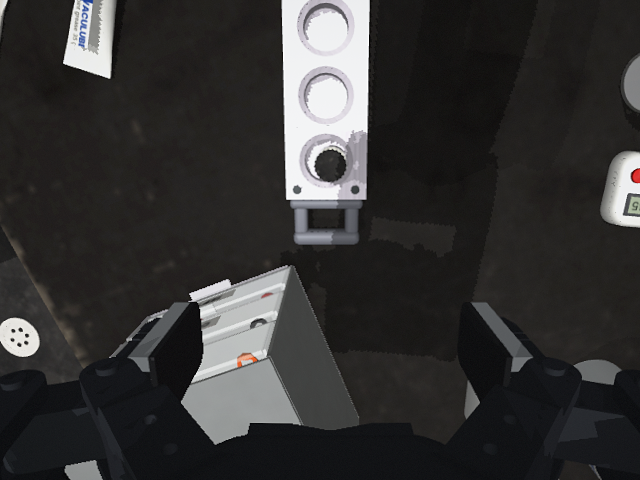

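Vial 1 stands in bore 1, with its cap at (330,165) and the grip below it at (327,222). Next I measure its offset.

Run:
```python
from h import *
f=np.load("w3.npz");s=dict(tool_pos=f["t"],eef_rot=f["r"])
print(caps(cv2.imread("pics/w3.png"),s,[(330,164)],.062,R=19).round(4))
b=ray("wrist",[(326,26),(326,95),(326,160)],.032,s);print(b.round(4))
d=f["d"];x,y=330,165;D=np.median(d[y-2:y+3,x-2:x+3]);m=bot.camera_model("wrist")
T=np.eye(4);T[:3,:3]=Rn.from_euler("xyz",s["eef_rot"],degrees=True).as_matrix();T[:3,3]=s["tool_pos"]
print((T@m["mount"]@[(x-m["cx"])/m["fx"]*D,(y-m["cy"])/m["fy"]*D,D,1])[:3])
```

```text
px 330.0 165.5 16.101341247558594
[[ 0.57   -0.2291  0.062 ]]
[[ 0.4845 -0.199   0.032 ]
 [ 0.5263 -0.2152  0.032 ]
 [ 0.5679 -0.2313  0.032 ]]
[ 0.56968957 -0.2289926   0.06318881]
```

```bash
M="python3 -m handwheel"
$M '{"translation":[[-0.006,0.044,0],[-0.012,0.088,0],[-0.018,0.132,0],[-0.024,0.176,0],[-0.03,0.22,0]],"roll":[-0.1,-0.2,-0.3,-0.4,-0.4],"grip":[1,1,1,1,1]}' 30
$M '{"translation":[[-0.006,0.044,0],[-0.012,0.088,0],[-0.018,0.132,0],[-0.026,0.176,0],[-0.032,0.22,0]],"roll":[-0.1,-0.2,-0.3,-0.387,-0.387],"grip":[1,1,1,1,1]}'
$M '{"translation":[[0,0.029,-0.02],[0,0.029,-0.06],[0,0.029,-0.1],[0,0.029,-0.1],[0,0.029,-0.1]],"roll":[0,0,0,0,0],"grip":[1,1,1,1,1]}'
$M '{"translation":[[0,0,-0.03],[0,0,-0.054],[0,0,-0.054],[0,0,-0.054],[0,0,-0.054]],"roll":[0,0,0,0,0],"grip":[1,1,1,1,1]}'
$M '{"translation":[[0,0,0],[0,0,0],[0,0,0],[0,0,0],[0,0,0]],"roll":[0,0,0,0,0],"grip":[0,-0.3,-0.6,-1,-1]}'
```

```text
t: 8.55
tool_pos: [0.5757, -0.0233, 0.2002]
eef_rot: [-179.9, -0.2, 135.9]
wrist_force: [-0.4, -0.1, -0.4]
grip_width: 0.999
grasp_force: 0.0
t: 9.05
tool_pos: [0.5436, 0.1963, 0.2003]
eef_rot: [-179.8, -0.0, 113.7]
wrist_force: [0.7, 0.4, 0.2]
grip_width: 1.001
grasp_force: 0.0
t: 9.55
tool_pos: [0.5442, 0.2234, 0.1009]
eef_rot: [-179.8, -0.0, 113.8]
wrist_force: [0.4, 0.5, 1.0]
grip_width: 1.001
grasp_force: 0.0
t: 10.05
tool_pos: [0.5475, 0.2243, 0.0513]
eef_rot: [179.7, 0.0, 113.8]
wrist_force: [-1.0, -0.0, 0.1]
grip_width: 1.0
grasp_force: 0.0
t: 10.55
tool_pos: [0.5457, 0.224, 0.0486]
eef_rot: [180.0, -0.0, 113.8]
wrist_force: [-0.8, 0.1, 1.4]
grip_width: 0.248
grasp_force: 29.4
```

```bash
M="python3 -m handwheel"
$M '{"translation":[[0,0,0.02],[0,0,0.05],[0,0,0.09],[0,-0.03,0.12],[0,-0.07,0.15]],"roll":[0,0,0,0,0.1],"grip":[-1,-1,-1,-1,-1]}'
$M '{"translation":[[0,-0.045,0],[0,-0.09,0],[0,-0.135,0],[0,-0.18,0],[0,-0.22,0]],"roll":[0.1,0.2,0.3,0.34,0.34],"grip":[-1,-1,-1,-1,-1]}'
$M '{"translation":[[0,-0.045,0],[-0.01,-0.09,0],[-0.02,-0.13,0],[-0.02,-0.1485,0],[-0.02,-0.1485,0]],"roll":[0.1,0.2,0.3,0.347,0.347],"grip":[-1,-1,-1,-1,-1]}'
$M '{"translation":[[0,0,-0.03],[0,0,-0.06],[0,0,-0.09],[0,0,-0.09],[0,0,-0.09]],"roll":[0,0,0,0,0],"grip":[-1,-1,-1,-1,-1]}'
$M '{"translation":[[0,0,-0.02],[0,0,-0.04],[0,0,-0.06],[0,0,-0.066],[0,0,-0.066]],"roll":[0,0,0,0,0],"grip":[-1,-1,-1,-1,-1]}'
$M '{"translation":[[0,0,0],[0,0,0],[0,0,0],[0,0,0],[0,0,0]],"roll":[0,0,0,0,0],"grip":[-1,-1,-0.4,-0.2,0.2]}'
$M '{"translation":[[0,0,0.02],[0,0,0.05],[0,0,0.09],[0.02,0,0.13],[0.04,0,0.16]],"roll":[0,0,0,0,0],"grip":[0.2,0.4,0.6,0.8,1]}'
$M '{"translation":[[0,0,0],[0,0,0],[0,0,0]],"roll":[0,0,0],"grip":[1,1,1]}'
python3 - <<'E'
from h import *
s=bot.observe();p,d=bot.camera("wrist");cv2.imwrite("pics/w4.png",p);np.savez("w4.npz",d=d,t=s["tool_pos"],r=s["eef_rot"])
cv2.imwrite("pics/w4c.png",p[:300,200:460])
E
```

```text
t: 11.05
tool_pos: [0.5455, 0.1543, 0.1999]
eef_rot: [180.0, 0.0, 119.9]
wrist_force: [1.6, 0.5, 0.2]
grip_width: 0.245
grasp_force: 29.4
t: 11.55
tool_pos: [0.5451, -0.0681, 0.1983]
eef_rot: [-180.0, 0.0, 139.1]
wrist_force: [0.0, 0.6, -0.1]
grip_width: 0.246
grasp_force: 29.4
t: 12.05
tool_pos: [0.525, -0.217, 0.1981]
eef_rot: [-180.0, -0.0, 158.7]
wrist_force: [-0.2, 0.3, -0.2]
grip_width: 0.244
grasp_force: 29.4
t: 12.55
tool_pos: [0.5255, -0.2137, 0.1082]
eef_rot: [180.0, -0.1, 159.0]
wrist_force: [1.3, -0.3, -0.1]
grip_width: 0.245
grasp_force: 29.4
t: 13.05
tool_pos: [0.5261, -0.2146, 0.0432]
eef_rot: [-180.0, 0.0, 158.9]
wrist_force: [-0.4, -0.4, -0.4]
grip_width: 0.246
grasp_force: 29.4
t: 13.55
tool_pos: [0.5257, -0.2147, 0.0427]
eef_rot: [-180.0, 0.0, 158.9]
wrist_force: [-0.4, -0.3, 0.4]
grip_width: 0.555
grasp_force: 0.0
t: 14.05
tool_pos: [0.5664, -0.215, 0.2056]
eef_rot: [-180.0, 0.2, 158.9]
wrist_force: [-0.0, -0.1, -0.0]
grip_width: 1.001
grasp_force: 0.0
t: 14.35
tool_pos: [0.5642, -0.2142, 0.2002]
eef_rot: [180.0, -0.2, 158.9]
wrist_force: [0.2, -0.3, -1.0]
grip_width: 1.004
grasp_force: 0.0
```

View pics/w4c.png

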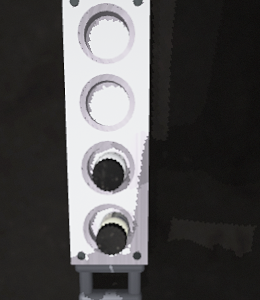

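Vials 1 and 2 stand upright in bores 1 and 2, with caps at crop (111,235) and (108,172). Bores 3 and 4 are empty.

```bash
M="python3 -m handwheel"
$M '{"translation":[[0,0.044,0],[0,0.088,0],[0,0.132,0],[0,0.176,0],[0,0.21,0]],"roll":[-0.1,-0.2,-0.3,-0.4,-0.4],"grip":[1,1,1,1,1]}' 30
$M '{"translation":[[0,0.044,0],[0,0.088,0],[0,0.132,0],[-0.004,0.17,0],[-0.004,0.19,0]],"roll":[-0.1,-0.2,-0.3,-0.387,-0.387],"grip":[1,1,1,1,1]}'
$M '{"translation":[[0,0,-0.02],[0,0,-0.06],[0,0,-0.1],[0,0,-0.1],[0,0,-0.1]],"roll":[0,0,0,0,0],"grip":[1,1,1,1,1]}'
$M '{"translation":[[0,0,-0.03],[0,0,-0.054],[0,0,-0.054],[0,0,-0.054],[0,0,-0.054]],"roll":[0,0,0,0,0],"grip":[1,1,1,1,1]}'
$M '{"translation":[[0,0,0],[0,0,0],[0,0,0],[0,0,0],[0,0,0]],"roll":[0,0,0,0,0],"grip":[0,-0.3,-0.6,-1,-1]}'
```

```text
t: 14.9
tool_pos: [0.5638, -0.0025, 0.2003]
eef_rot: [-179.9, -0.2, 135.9]
wrist_force: [-0.2, -0.4, 0.3]
grip_width: 1.007
grasp_force: 0.0
t: 15.4
tool_pos: [0.5596, 0.1876, 0.2002]
eef_rot: [-179.8, -0.1, 113.9]
wrist_force: [-0.3, -0.8, -1.2]
grip_width: 1.002
grasp_force: 0.0
t: 15.9
tool_pos: [0.5602, 0.1849, 0.1009]
eef_rot: [-179.8, -0.0, 113.8]
wrist_force: [0.5, 0.1, 0.1]
grip_width: 1.0
grasp_force: 0.0
t: 16.4
tool_pos: [0.5636, 0.1858, 0.0513]
eef_rot: [179.7, 0.1, 113.8]
wrist_force: [-1.0, -0.2, -0.4]
grip_width: 0.996
grasp_force: 0.0
t: 16.9
tool_pos: [0.5617, 0.1854, 0.0486]
eef_rot: [180.0, 0.0, 113.8]
wrist_force: [-0.8, -0.5, 1.0]
grip_width: 0.245
grasp_force: 29.3
```

```bash
M="python3 -m handwheel"
$M '{"translation":[[0,0,0.02],[0,0,0.05],[0,0,0.09],[0,-0.03,0.12],[0,-0.07,0.15]],"roll":[0,0,0,0,0.1],"grip":[-1,-1,-1,-1,-1]}'
$M '{"translation":[[-0.006,-0.04,0],[-0.012,-0.08,0],[-0.018,-0.12,0],[-0.024,-0.16,0],[-0.03,-0.2,0]],"roll":[0.1,0.2,0.3,0.34,0.34],"grip":[-1,-1,-1,-1,-1]}'
$M '{"translation":[[-0.015,-0.04,0],[-0.03,-0.08,0],[-0.048,-0.114,0],[-0.048,-0.114,0],[-0.048,-0.114,0]],"roll":[0.1,0.2,0.3,0.347,0.347],"grip":[-1,-1,-1,-1,-1]}'
$M '{"translation":[[0,0,-0.03],[0,0,-0.06],[0,0,-0.09],[0,0,-0.09],[0,0,-0.09]],"roll":[0,0,0,0,0],"grip":[-1,-1,-1,-1,-1]}'
$M '{"translation":[[0,0,-0.02],[0,0,-0.04],[0,0,-0.06],[0,0,-0.066],[0,0,-0.066]],"roll":[0,0,0,0,0],"grip":[-1,-1,-1,-1,-1]}'
$M '{"translation":[[0,0,0],[0,0,0],[0,0,0],[0,0,0],[0,0,0]],"roll":[0,0,0,0,0],"grip":[-1,-1,-0.4,-0.2,0.2]}'
$M '{"translation":[[0,0,0.02],[0,0,0.05],[0,0,0.09],[0.02,0,0.13],[0.04,0,0.16]],"roll":[0,0,0,0,0],"grip":[0.2,0.4,0.6,0.8,1]}'
$M '{"translation":[[0,0,0],[0,0,0],[0,0,0]],"roll":[0,0,0],"grip":[1,1,1]}'
python3 - <<'E'
from h import *
s=bot.observe();p,d=bot.camera("wrist");cv2.imwrite("pics/w5.png",p)
cv2.imwrite("pics/w5c.png",p[:300,200:460])
E
```

```text
t: 17.4
tool_pos: [0.5615, 0.1158, 0.1998]
eef_rot: [180.0, 0.0, 119.9]
wrist_force: [0.9, -0.3, -0.6]
grip_width: 0.246
grasp_force: 29.5
t: 17.9
tool_pos: [0.5309, -0.0861, 0.1983]
eef_rot: [180.0, 0.0, 139.1]
wrist_force: [-0.1, 0.0, 0.1]
grip_width: 0.243
grasp_force: 29.5
t: 18.4
tool_pos: [0.4829, -0.1996, 0.1982]
eef_rot: [180.0, -0.0, 158.8]
wrist_force: [-0.0, -0.3, -0.9]
grip_width: 0.245
grasp_force: 29.5
t: 18.9
tool_pos: [0.4836, -0.198, 0.1083]
eef_rot: [180.0, -0.1, 159.0]
wrist_force: [-0.3, -0.7, 0.4]
grip_width: 0.25
grasp_force: 29.5
t: 19.4
tool_pos: [0.4842, -0.1987, 0.0431]
eef_rot: [180.0, 0.0, 158.9]
wrist_force: [0.1, -0.1, 0.4]
grip_width: 0.245
grasp_force: 30.0
t: 19.9
tool_pos: [0.4837, -0.1987, 0.0427]
eef_rot: [-180.0, 0.0, 158.9]
wrist_force: [-0.3, 0.3, -0.1]
grip_width: 0.556
grasp_force: 0.0
t: 20.4
tool_pos: [0.5244, -0.199, 0.2055]
eef_rot: [-180.0, 0.2, 158.9]
wrist_force: [0.3, 1.1, 0.3]
grip_width: 1.002
grasp_force: 0.0
t: 20.7
tool_pos: [0.5223, -0.1982, 0.2003]
eef_rot: [180.0, -0.2, 158.9]
wrist_force: [0.8, -0.4, 0.8]
grip_width: 1.002
grasp_force: 0.0
```

View pics/w5c.png

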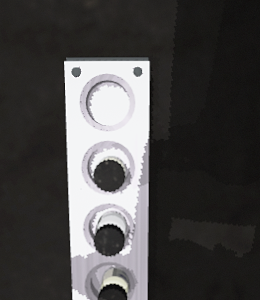

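Vials 1 to 3 are in their bores, and bore 4 at crop (107,102) is empty.

```bash
M="python3 -m handwheel"
$M '{"translation":[[0.006,0.04,0],[0.012,0.08,0],[0.018,0.12,0],[0.024,0.16,0],[0.03,0.18,0]],"roll":[-0.1,-0.2,-0.3,-0.4,-0.4],"grip":[1,1,1,1,1]}' 30
$M '{"translation":[[0.006,0.04,0],[0.012,0.08,0],[0.018,0.12,0],[0.026,0.163,0],[0.026,0.163,0]],"roll":[-0.1,-0.2,-0.3,-0.387,-0.387],"grip":[1,1,1,1,1]}'
$M '{"translation":[[0,0,-0.02],[0,0,-0.06],[0,0,-0.1],[0,0,-0.1],[0,0,-0.1]],"roll":[0,0,0,0,0],"grip":[1,1,1,1,1]}'
$M '{"translation":[[0,0,-0.03],[0,0,-0.054],[0,0,-0.054],[0,0,-0.054],[0,0,-0.054]],"roll":[0,0,0,0,0],"grip":[1,1,1,1,1]}'
$M '{"translation":[[0,0,0],[0,0,0],[0,0,0],[0,0,0],[0,0,0]],"roll":[0,0,0,0,0],"grip":[0,-0.3,-0.6,-1,-1]}'
```

```text
t: 21.25
tool_pos: [0.5521, -0.016, 0.2003]
eef_rot: [-179.9, -0.2, 136.0]
wrist_force: [0.4, -0.7, -0.5]
grip_width: 1.003
grasp_force: 0.0
t: 21.75
tool_pos: [0.5785, 0.1481, 0.2003]
eef_rot: [-179.9, -0.1, 114.0]
wrist_force: [-0.3, 0.1, -0.4]
grip_width: 0.999
grasp_force: 0.0
t: 22.25
tool_pos: [0.5783, 0.1436, 0.1011]
eef_rot: [-179.8, -0.0, 113.8]
wrist_force: [-0.1, 0.2, 0.1]
grip_width: 1.001
grasp_force: 0.0
t: 22.75
tool_pos: [0.5816, 0.1446, 0.0514]
eef_rot: [179.7, 0.1, 113.8]
wrist_force: [0.0, -0.0, 0.3]
grip_width: 0.996
grasp_force: 0.0
t: 23.25
tool_pos: [0.5797, 0.1444, 0.0486]
eef_rot: [180.0, 0.0, 113.8]
wrist_force: [-0.5, -0.1, 0.9]
grip_width: 0.246
grasp_force: 29.3
```

```bash
M="python3 -m handwheel"
$M '{"translation":[[0,0,0.02],[0,0,0.05],[0,0,0.09],[0,-0.03,0.12],[0,-0.06,0.15]],"roll":[0,0,0,0,0.1],"grip":[-1,-1,-1,-1,-1]}'
$M '{"translation":[[-0.014,-0.032,0],[-0.028,-0.064,0],[-0.042,-0.096,0],[-0.056,-0.128,0],[-0.07,-0.16,0]],"roll":[0.1,0.2,0.3,0.34,0.34],"grip":[-1,-1,-1,-1,-1]}'
$M '{"translation":[[-0.022,-0.035,0],[-0.045,-0.07,0],[-0.068,-0.107,0],[-0.068,-0.107,0],[-0.068,-0.107,0]],"roll":[0.1,0.2,0.3,0.347,0.347],"grip":[-1,-1,-1,-1,-1]}'
$M '{"translation":[[0,0,-0.03],[0,0,-0.06],[0,0,-0.09],[0,0,-0.09],[0,0,-0.09]],"roll":[0,0,0,0,0],"grip":[-1,-1,-1,-1,-1]}'
$M '{"translation":[[0,0,-0.02],[0,0,-0.04],[0,0,-0.06],[0,0,-0.066],[0,0,-0.066]],"roll":[0,0,0,0,0],"grip":[-1,-1,-1,-1,-1]}'
$M '{"translation":[[0,0,0],[0,0,0],[0,0,0],[0,0,0],[0,0,0]],"roll":[0,0,0,0,0],"grip":[-1,-1,-0.4,-0.2,0.2]}'
$M '{"translation":[[0,0,0.02],[0,0,0.05],[0,0,0.09],[0.03,-0.01,0.13],[0.06,-0.02,0.16]],"roll":[0,0,0,0,0],"grip":[0.2,0.4,0.6,0.8,1]}'
$M '{"translation":[[0.04,-0.02,0.04],[0.06,-0.025,0.06],[0.06,-0.025,0.06],[0.06,-0.025,0.06],[0.06,-0.025,0.06]],"roll":[0,0,0,0,0],"grip":[1,1,1,1,1]}'
python3 - <<'E'
from h import *
s=bot.observe();p,d=bot.camera("wrist");cv2.imwrite("pics/w6.png",p);np.savez("w6.npz",d=d,t=s["tool_pos"],r=s["eef_rot"])
q,d=bot.camera("top");cv2.imwrite("pics/top6.png",q)
E
```

```text
t: 23.75
tool_pos: [0.5795, 0.0843, 0.1998]
eef_rot: [180.0, 0.0, 119.8]
wrist_force: [0.6, -1.0, -0.3]
grip_width: 0.241
grasp_force: 29.4
t: 24.25
tool_pos: [0.5087, -0.0767, 0.1982]
eef_rot: [-180.0, -0.0, 139.1]
wrist_force: [0.6, -0.5, -1.0]
grip_width: 0.242
grasp_force: 29.4
t: 24.75
tool_pos: [0.4409, -0.1836, 0.1982]
eef_rot: [180.0, 0.0, 158.8]
wrist_force: [0.7, 0.3, 0.5]
grip_width: 0.248
grasp_force: 29.5
t: 25.25
tool_pos: [0.4417, -0.182, 0.1083]
eef_rot: [180.0, -0.1, 159.0]
wrist_force: [-0.0, 0.1, 0.5]
grip_width: 0.242
grasp_force: 29.5
t: 25.75
tool_pos: [0.4425, -0.1828, 0.0433]
eef_rot: [-180.0, 0.1, 158.9]
wrist_force: [0.3, 0.1, 0.2]
grip_width: 0.247
grasp_force: 33.5
t: 26.25
tool_pos: [0.4417, -0.1827, 0.0426]
eef_rot: [-180.0, 0.0, 158.9]
wrist_force: [-0.4, 0.8, -0.1]
grip_width: 0.554
grasp_force: 0.0
t: 26.75
tool_pos: [0.5023, -0.2029, 0.2052]
eef_rot: [-180.0, 0.2, 158.9]
wrist_force: [0.4, 0.3, -0.2]
grip_width: 1.003
grasp_force: 0.0
t: 27.25
tool_pos: [0.5602, -0.227, 0.2602]
eef_rot: [180.0, -0.2, 158.9]
wrist_force: [-0.6, 0.4, -0.1]
grip_width: 1.004
grasp_force: 0.0
```

View pics/w6.png

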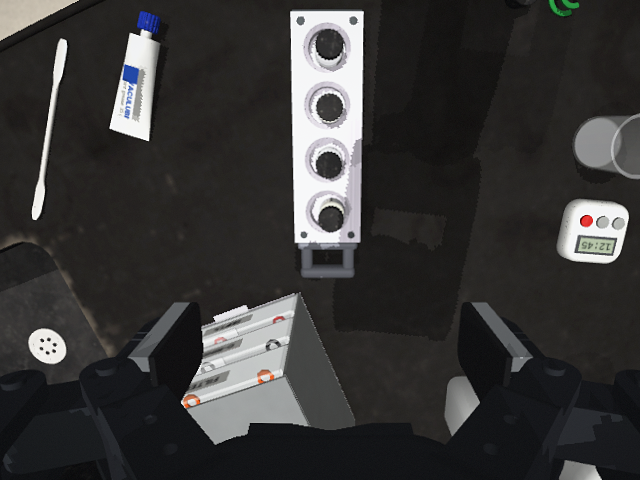

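View pics/top6.png

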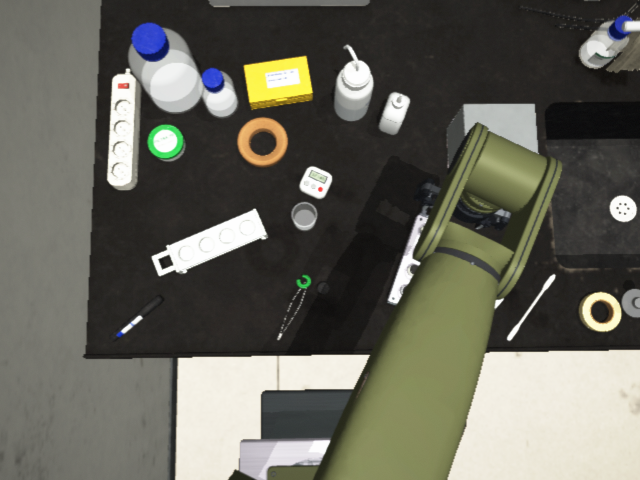

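The wrist view shows all four caps in the bores, at (329,44), (329,107), (328,165) and (330,218). The top view shows the rack empty, with the beaker (304,216) and timer (316,182) unmoved. I check offsets and heights before handing in.

Run:
```python
from h import *
f=np.load("w6.npz");s=dict(tool_pos=f["t"],eef_rot=f["r"]);d=f["d"]
g=[(329,44),(329,107),(328,165),(330,218)]
w=caps(cv2.imread("pics/w6.png"),s,g,.062,R=17)
b=np.array([[.4422,-.1826],[.4842,-.1988],[.5262,-.2149],[.5683,-.231]])
print(((w[:,:2]-b)*1000).round(1))
m=bot.camera_model("wrist");T=np.eye(4);T[:3,:3]=Rn.from_euler("xyz",s["eef_rot"],degrees=True).as_matrix();T[:3,3]=s["tool_pos"]
for x,y in g:
    D=np.median(d[y-2:y+3,x-2:x+3]);print((T@m["mount"]@[(x-m["cx"])/m["fx"]*D,(y-m["cy"])/m["fy"]*D,D,1])[2].round(4))
```

```text
px 328.5 43.5 15.4435453414917
px 329.25 107.0 13.530158996582031
px 328.22833251953125 164.76878356933594 13.129124641418457
px 330.72222900390625 218.72222900390625 12.855664253234863
[[2.4 0.2]
 [3.3 0.4]
 [2.  0. ]
 [1.2 2.4]]
0.064
0.0635
0.0636
0.0632
```

```bash
python3 -c "
from rig import bot
print(bot.hand_in())"
```

```text
the job is handed in; nothing more can be done
None
```

All four vials are in the tray in the same order and the job is handed in (verdict not shown): each measured within 4 mm of its bore centre at seated height, and the beaker and timer look unmoved.

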